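Check the tread of a rubber buffer with a pin gauge

ROBOT

A 6-joint arm with a two-finger parallel gripper is mounted at the origin on a cart in front of the work surface, level with it; the furniture and walls round the work are solid. World frame = base frame: x ahead of the robot, y to its left, z up, the work surface at z = 0. Lengths are in m, angles in rad, forces in N, time in s.
With the tool pointing down it reaches from about 0.375 to 0.9 m from the base axis. Payload 3.1 kg.
Tool frame: the origin (TCP) lies between the finger pads; the fingertips stand 17 mm ahead of it and the grasp point (between the pads) lies 2 mm behind it (robot.nose_length is the distance from the TCP to the fingertips, in m); z points along the fingers, y is the line along which they close (so a half turn about z gives the same grasp; the last joint's range is limited). The gripper opens to 87 mm and grips with 3 to 60 N. Pads are 19 mm wide; open, the fingers measure 117 mm over their backs; the gripper's body (75 mm by 190 mm) begins 51 mm behind the grasp point.
Start: joints at [-1.45, 0.527, 1.433, -0, 1.181, -0.178], TCP at [0.184, -0.597, 0.24] pointing down, gripper open.
Joint ranges: [-3.08, 3.08], [-0.75, 2.2], [0.22, 2.44], [-1.43, 4.57], [0, 2.65], [-2.85, 2.85]. Speed limits (rad/s): [2.79, 2.79, 3.14, 3.14, 3.14, 3.14].

INTERFACE

Orientations are given as a unit quaternion [x, y, z, w].
In Python, from rig import robot, cams gives the robot as it stands.
- The arm moves only by the shell command python3 -m pendant 'ROWS' [FORCE]. ROWS is JSON, a list of rows, each an object with "jaw": the opening, from 0 (shut) to 1 (fully open); "linear": the shift along the tool's x, y, z in cm, a list of three; "twist": the turn about the tool's z in degrees. A call has 1 to 12 rows; each row shifts and turns the commanded pose from where the row before left it, along the tool's axes as they then stand; what a row does not reach is not made up. A row lasts 1/12 s, in which the tool goes at most 41.7 mm and 7.16 degrees, less where a joint would pass 70% of its speed; a pose out of reach is approached as far as the arm can. A call is refused whole if a number of a shift passes 4.17 or a number of a turn 7.16, either way. A call with a gripper value outside its range is refused whole. The fingers move at their own pace and stop on an object; FORCE is the grip in N (left out, the last holds). Time passes only in rows, so rows that do not move let the fingers close. It gives the time, the measured TCP pose, the force, the opening and the grip force at its end, in the units of the state.
- robot.get_obs(): the state, without advancing time (a new reading comes with each control period).
- cams.camera(name): name is "side" or "top"; returns a dict with "color" (400x640x3 uint8, blue, green, red), "depth" (400x640 float32, m along the optical axis (not along the pixel's ray), 0 where there is no reading), "fov_y" (degrees; the focal length in pixels is half the picture's height over the tangent of half this angle, whatever the lens; pixels are square), "cx", "cy" (the principal point, pixels), "view" (4x4, takes a point from world to camera coordinates). Camera axes: x right, y down, z forward; pixel columns grow to the right and rows downward; lengths in m; the calibration is good to about 2 mm. A picture is of the moment at which its call begins.
- robot.hand_in(): hands the job in; it is judged then, once.
The state is a dict: "time": time; "q": joint angles; "joint_velocities": joint speeds; "joint_torque": joint torques, N m; "position": TCP position; "tool_rot": TCP orientation; "ft_force": force on the tool from outside, world axes, zero at the start; "moment": the same for the moment, N m; "grip_width": finger opening in m; "grip_force": force on a finger pad.
Only numpy, scipy, OpenCV 4.12 (cv2) and the standard library are available. Lean on these libraries where they do the work, as an engineer would, in place of code of your own. Each camera call takes 0.05 s, during which the arm holds its last target. There are 200 camera calls.

TASK

Take the pin gauge from the grey cup, put its pin down the well in the middle of the round rubber buffer and press the gauge's foot squarely on to the rubber with about 12 N (never more than 20 N) for a good second, so that the pin shows how deep the well is. Then park the gauge upright, fully down and let go, in the green cup if the pin sank 10 mm or more, or in the red cup if it sank less. Leave the other things on the bench where they are.

Things in the scene. Friction and masses are not known exactly. Their poses are not given: they have to be found in the camera images.
- gauge_mid (a point): pin gauge, standing upright with its foot in the grey cup at the start, 200 g or so. This point is the centre of its black square grip (30 x 30 mm across its x and y, 46 mm high, rounded, with orange bands at both ends), 58 mm above the flat underside of the foot; z runs up along the gauge, x and y are square to the grip's flats. Above the grip is a 30 mm metal cap ending 33 mm above this point; below it a metal neck and a round steel foot of 36 mm diameter, 8 mm thick
- gauge_foot (a point): centre of the flat underside of the gauge's foot (58 mm below gauge_mid, on the axis). The pin comes out here
- gauge_pin (a joint): how far the pin is pushed into the gauge, m. 0 = fully out, standing 18 mm out of the foot (6 mm diameter, round tip; its outer 10 mm yellow, the rest black); 0.018 = pushed in flush. Pushing it in takes 2 to 3.5 N; a brake then holds it where it was pushed, so that it keeps its reading after the gauge is lifted. With the foot pressed flat on the rubber, the depth the pin sank is 0.018 minus this value. It starts fully out
- pad: rubber tread buffer in a round grey steel dish (76 mm across) fixed to the bench. Origin at the centre of the dish's underside, on the bench; z up. The black rubber, 48 mm across, has a flat top and a 13 mm wide round well on its axis. The rubber is worn and swollen: unloaded its top stands somewhere between 36 and 42 mm above the bench (not measured), and the well is 4 to 16 mm deep (not measured). The rubber top yields by about 1 mm for each 6 N, well floor and all
- cup_grey_seat (a point): the grey parking cup, fixed to the bench, where the gauge stands at the start. Seat point: centre of the flat ledge inside the cup, 28 mm above the bench, on which the gauge's foot stands; z up. Round collar above the ledge: inside diameter 42 mm, outside 51 mm, 18 mm high (rim 46 mm above the bench). A 20 mm wide well in the ledge leaves room for the full pin. Foot plate 76 mm across
- cup_green_seat (a point): the green parking cup, fixed to the bench, for a good buffer. Seat point: centre of the flat ledge inside the cup, 28 mm above the bench, on which the gauge's foot stands; z up. Round collar above the ledge: inside diameter 42 mm, outside 51 mm, 18 mm high (rim 46 mm above the bench). A 20 mm wide well in the ledge leaves room for the full pin. Foot plate 76 mm across
- cup_red_seat (a point): the red parking cup, fixed to the bench, for a worn buffer. Seat point: centre of the flat ledge inside the cup, 28 mm above the bench, on which the gauge's foot stands; z up. Round collar above the ledge: inside diameter 42 mm, outside 51 mm, 18 mm high (rim 46 mm above the bench). A 20 mm wide well in the ledge leaves room for the full pin. Foot plate 76 mm across
- mitre_saw: mitre saw fixed on the bench behind the buffer; origin at its underside. Its front handle reaches out to about x = 0.54 m near y = -0.05 m, its tall head stands farther back; keep the arm on the near side of it when crossing
- wax_tin: bystander: flat round tin of wax, 71 mm across, 28 mm high; origin at its underside
- tape_measure: bystander: tape measure, 36 x 87 x 64 mm; origin at its underside
- offcut: bystander: small wood offcut, 40 x 50 x 20 mm; origin at its underside
- gauge: the whole gauge; origin and axes as point gauge_foot

How it is judged:
By the outcome, as a careful person would: the job done as asked, in the order asked, and still so for the second after the job is handed in, with the robot touching nothing.
It also fails if it takes over 56 s, if anything falls off the work surface, if the arm or the gripper's body presses on something with over 40 N, if the wrist force passes 120 N, or if a joint passes its speed limit or range.

## Working session

There is one attempt and no reset: what is moved stays moved. The work goes in short steps, Python scripts to look and compute and a shell command to move; the robot and the scene stay as the last step left them, time stands still between calls to the robot, and variables do not carry over. Pictures are saved under pics/ and viewed, at most 10 in all, crops included, and the job is handed in when it is done.

```bash
mkdir -p pics
cat > h.py <<'E'
from rig import robot,cams
import numpy as np,cv2
def grab(n):
    c=cams.camera(n);h,w=c['depth'].shape
    f=h/2/np.tan(np.radians(c['fov_y'])/2)
    v,u=np.mgrid[:h,:w];d=c['depth']
    P=np.stack([(u-c['cx'])*d/f,(v-c['cy'])*d/f,d,np.ones_like(d)],-1)@np.linalg.inv(c['view']).T
    P=P[...,:3].copy();P[d==0]=np.nan
    return c,P,f
E
python3 - <<'E'
from h import *
for n in('top','side'):
    c,P,f=grab(n);cv2.imwrite(f'pics/{n}0.png',c['color']);np.save(f'{n}0.npy',P);print(n,f,np.linalg.inv(c['view'])[:3].round(3).tolist())
o=robot.get_obs();print(o)
E
```

```text
top 429.63492213453964 [[-0.023, -0.993, 0.114, 0.434], [-1.0, 0.025, 0.009, -0.059], [-0.012, -0.114, -0.993, 1.355]]
side 414.3168236026136 [[0.974, -0.09, 0.21, 0.366], [-0.228, -0.473, 0.851, -0.963], [0.023, -0.877, -0.481, 0.595]]
{'time': 0.1, 'q': array([-1.45050883e+00,  5.28385738e-01,  1.43374907e+00,  2.17549075e-06,
        1.18133292e+00, -1.78458163e-01]), 'joint_velocities': array([ 0.0012577 , -0.00106426, -0.00155375, -0.00150595, -0.00192679,
        0.00084365]), 'joint_torque': array([-1.32807327e-04, -4.40984416e+01, -1.77150589e+01,  6.35915785e-02,
        5.33412199e-02, -4.18193736e-05]), 'position': array([ 0.18393224, -0.5967001 ,  0.2386697 ]), 'tool_rot': array([ 9.88864234e-01,  1.48817501e-01,  2.82702740e-05, -9.37113583e-04]), 'ft_force': array([ 0.52591068, -0.57283167,  0.05935763]), 'moment': array([0.00382358, 0.00102391, 0.00245498]), 'grip_force': 0.0, 'grip_width': 0.08711303604129793}
```

View pics/top0.png

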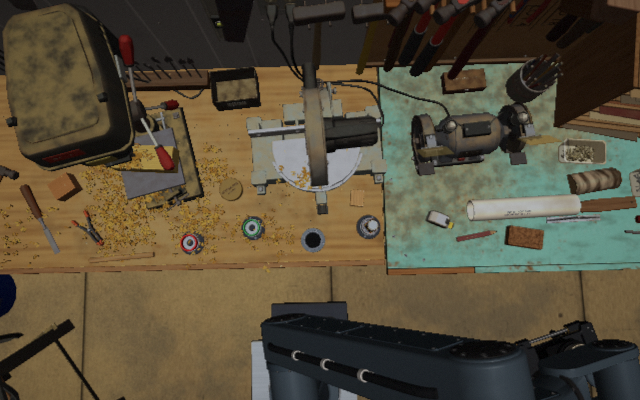

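View pics/side0.png

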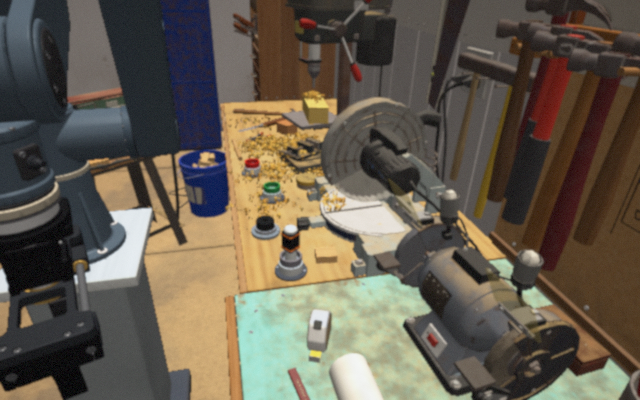

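Top view: gauge in grey cup at (368,227), buffer (313,240), green cup (252,228), red cup (191,243). Side view: gauge at (291,245), buffer (265,227). Now I'll measure and zoom in.

```bash
cat > m.py <<'E'
from h import *
from scipy.optimize import least_squares
def circ(p):
    r=least_squares(lambda a:np.hypot(p[:,0]-a[0],p[:,1]-a[1])-a[2],[*np.median(p,0)[:2],.025],loss='soft_l1',f_scale=.002);return r.x
if __name__=='__main__':
  for n in('top','side'):
    P=np.load(f'{n}0.npy')
    px=dict(top=dict(grey=(368,227),pad=(313,240),green=(252,228),red=(191,243)),side=dict(grey=(291,265),pad=(265,225),green=(271,188),red=(252,163)))[n]
    for k,(u,v) in px.items():
        Q=P[v-30:v+30,u-30:u+30].reshape(-1,3);Q=Q[~np.isnan(Q[:,0])]
        for lo,hi in((-.01,.004),(.004,.02),(.02,.034),(.034,.05),(.05,.08),(.08,.125)):
            q=Q[(Q[:,2]>lo)&(Q[:,2]<hi)]
            # keep within 45 mm of px centre
            c0=P[v,u]; q=q[np.hypot(*(q[:,:2]-c0[:2]).T)<.045]
            if len(q)>8: print(n,k,lo,len(q),'med',np.median(q,0).round(4),'mid',((q.min(0)+q.max(0))/2).round(4),'ext',np.ptp(q,axis=0).round(3),'circ',circ(q).round(4))
E
python3 m.py
python3 - <<'E'
import cv2,numpy as np
t=cv2.imread('pics/top0.png');s=cv2.imread('pics/side0.png')
a=cv2.resize(t[205:265,285:395],(770,420)[:2],interpolation=cv2.INTER_CUBIC)
cv2.imwrite('pics/cropt.png',a)
cv2.imwrite('pics/crops.png',cv2.resize(s[145:285,230:330],None,fx=4.2,fy=4.2,interpolation=cv2.INTER_CUBIC))
E
```

```text
top grey -0.01 196 med [ 0.4679 -0.1798  0.001 ] mid [ 0.4853 -0.1986 -0.0012] ext [0.085 0.081 0.01 ] circ [ 0.4869 -0.2056  0.0397]
top grey 0.004 187 med [ 0.4807 -0.1934  0.0076] mid [ 0.487  -0.2016  0.0118] ext [0.081 0.087 0.016] circ [ 0.4909 -0.212   0.0339]
top grey 0.02 57 med [ 0.4856 -0.1988  0.0287] mid [ 0.4916 -0.2127  0.0274] ext [0.055 0.052 0.013] circ [ 0.4914 -0.214   0.0254]
top grey 0.034 59 med [ 0.4852 -0.2012  0.0445] mid [ 0.4909 -0.2123  0.042 ] ext [0.049 0.048 0.016] circ [ 0.4915 -0.2144  0.0228]
top grey 0.05 23 med [ 0.4809 -0.206   0.0529] mid [ 0.4906 -0.2116  0.065 ] ext [0.048 0.042 0.03 ] circ [ 0.4922 -0.2152  0.0218]
top grey 0.08 123 med [ 0.4904 -0.2112  0.1174] mid [ 0.491  -0.2123  0.1032] ext [0.04  0.038 0.043] circ [ 0.4909 -0.2118  0.0125]
top pad -0.01 159 med [ 4.415e-01 -5.880e-02  4.000e-04] mid [ 0.4532 -0.041  -0.0015] ext [0.088 0.088 0.011] circ [ 0.4536 -0.0402  0.0416]
top pad 0.004 248 med [ 0.4552 -0.0419  0.0115] mid [ 0.453  -0.041   0.0119] ext [0.087 0.088 0.016] circ [ 0.4542 -0.0384  0.0334]
top pad 0.02 55 med [ 0.452
[... 3020 characters left out ...]
 [0.4966 0.147  0.027 ] ext [0.054 0.055 0.014] circ [0.4968 0.1469 0.024 ]
side green 0.034 114 med [0.4971 0.1422 0.0407] mid [0.4967 0.147  0.0395] ext [0.048 0.052 0.011] circ [0.4971 0.1469 0.0229]
side red -0.01 27 med [ 0.4224  0.3614 -0.0017] mid [0.4538 0.3595 0.    ] ext [0.08  0.063 0.007] circ [0.4546 0.3593 0.0394]
side red 0.004 52 med [0.4722 0.3353 0.0114] mid [0.4594 0.3545 0.0119] ext [0.08  0.075 0.016] circ [0.4565 0.3587 0.0399]
side red 0.02 62 med [0.456  0.3317 0.0279] mid [0.4596 0.3414 0.0269] ext [0.063 0.049 0.014] circ [0.4567 0.3388 0.0237]
side red 0.034 75 med [0.4575 0.3404 0.0403] mid [0.4558 0.3419 0.0399] ext [0.048 0.05  0.012] circ [0.4557 0.3388 0.0226]
```

View pics/cropt.png

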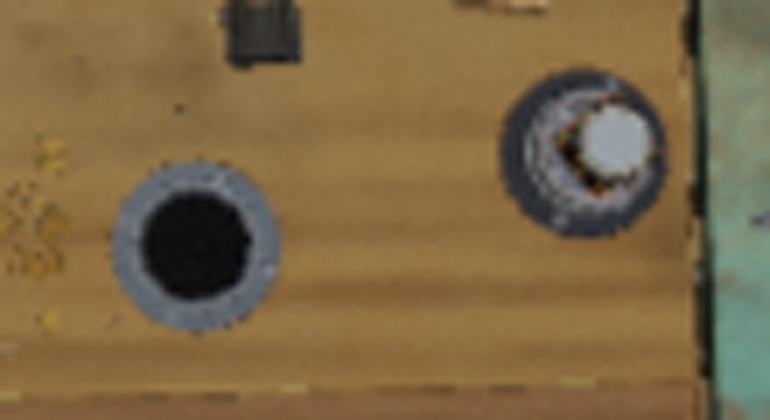

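View pics/crops.png

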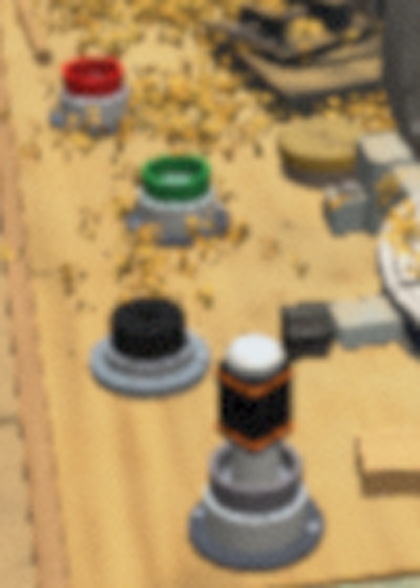

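Top crop: buffer and gauge (cap offset by perspective). Side crop: gauge corner faces the camera, so the grip is yawed about 45° to that view. Fitting the yaw next.

```bash
cat > yaw.py <<'E'
from h import *
from scipy.optimize import least_squares
def fit(Q,c0,half=.015,r=.003):
    best=None
    for y0 in np.radians(np.arange(0,90,15)):
        def res(a):
            d=Q[:,:2]-a[:2];c,s=np.cos(a[2]),np.sin(a[2])
            x=np.abs(d[:,0]*c+d[:,1]*s)-half+r;y=np.abs(-d[:,0]*s+d[:,1]*c)-half+r
            return np.hypot(np.maximum(x,0),np.maximum(y,0))+np.minimum(np.maximum(x,y),0)-r
        R=least_squares(res,[*c0,y0],loss='soft_l1',f_scale=.001)
        if best is None or R.cost<best.cost:best=R
    return best.x[:2].round(4),np.degrees(best.x[2])%90,best.cost,len(Q)
if __name__=='__main__':
    P=np.load('side0.npy')[200:290,260:320].reshape(-1,3)
    for lo,hi in((.066,.107),(.07,.103),(.066,.085),(.085,.107)):
        Q=P[(P[:,2]>lo)&(P[:,2]<hi)&(np.hypot(P[:,0]-.4913,P[:,1]+.213)<.03)]
        print(fit(Q,(.4913,-.213)))
    A=np.load('side0.npy');print('handle',[A[v,u].round(3).tolist() for v,u in((222,300),(218,302),(226,304))])
    T=np.load('top0.npy');t=T[195:216,312:330].reshape(-1,3);print(t[t[:,2]>.02].min(0),t[:,2].max())
    c=np.hypot(T[...,0]-.4544,T[...,1]+.0388);print('rubber z',np.median(T[(c>.010)&(c<.021)],0), 'well',np.median(T[c<.004],0))
    from scipy.spatial.transform import Rotation as R
    print(R.from_quat(robot.get_obs()['tool_rot']).as_matrix().round(3))
E
python3 yaw.py
```

```text
(array([ 0.4917, -0.2121]), np.float64(35.06345838782842), np.float64(0.00012706410989732703), 301)
(array([ 0.4916, -0.2122]), np.float64(35.86347289436642), np.float64(8.044456539326654e-05), 223)
(array([ 0.4915, -0.2123]), np.float64(36.622167840567776), np.float64(4.696552230300338e-05), 135)
(array([ 0.4919, -0.212 ]), np.float64(34.05610331061966), np.float64(7.679829744583242e-05), 166)
handle [[0.539, -0.08, 0.046], [0.547, -0.062, 0.047], [0.548, -0.084, 0.035]]
[ 0.53222081 -0.08675852  0.02485941] nan
rubber z [ 0.45414871 -0.03846288  0.04108044] well [ 0.45424117 -0.03834892  0.03278867]
[[ 0.956  0.294 -0.   ]
 [ 0.294 -0.956  0.002]
 [ 0.    -0.002 -1.   ]]
```

```bash
cat > go.py <<'E'
import sys;from rig import robot;import numpy as np
from scipy.spatial.transform import Rotation as R
o=robot.get_obs();M=R.from_quat(o['tool_rot']).as_matrix()
t=np.array(eval(sys.argv[1]))
print('t',round(o['time'],2),'pos',o['position'].round(4),'delta tool cm',(M.T@(t-o['position'])*100).round(2),'yaw_y',np.degrees(np.arctan2(M[1,1],M[0,1])).round(1),'tilt',np.degrees(np.arccos(-M[2,2])).round(2),'w',round(o['grip_width'],4),'gf',round(o['grip_force'],1),'F',o['ft_force'].round(2),'M',o['moment'].round(2),'q6',o['q'][5].round(2))
E
python3 -m pendant '[{"jaw":1,"linear":[0,0,0],"twist":-6.13},{"jaw":1,"linear":[0,0,0],"twist":-6.13},{"jaw":1,"linear":[0,0,0],"twist":-6.13},{"jaw":1,"linear":[3.95,-1.12,0],"twist":0},{"jaw":1,"linear":[3.95,-1.12,0],"twist":0},{"jaw":1,"linear":[3.95,-1.12,0],"twist":0},{"jaw":1,"linear":[3.95,-1.12,0],"twist":0},{"jaw":1,"linear":[3.95,-1.12,0],"twist":0},{"jaw":1,"linear":[3.95,-1.12,0],"twist":0},{"jaw":1,"linear":[3.95,-1.12,0],"twist":0},{"jaw":1,"linear":[3.95,-1.12,0],"twist":0},{"jaw":1,"linear":[3.95,-1.12,0],"twist":0}]'
python3 go.py '[.4915,-.2121,.084]'
```

```text
time: 1.1
position: [0.4155, -0.3068, 0.2393]
tool_rot: [0.952, 0.305, -0.0, -0.0]
ft_force: [-0.5, 0.1, 0.0]
grip_width: 0.0874
grip_force: 0.0
t 1.1 pos [ 0.4155 -0.3068  0.2393] delta tool cm [11.68 -3.29 15.54] yaw_y -54.5 tilt 0.04 w 0.0874 gf 0.0 F [-0.46  0.09  0.03] M [-0.04 -0.13  0.03] q6 0.1
```

```bash
python3 -m pendant '[{"jaw":1,"linear":[3.9,-1.1,0],"twist":0},{"jaw":1,"linear":[3.9,-1.1,0],"twist":0},{"jaw":1,"linear":[2.4,-0.7,1],"twist":0},{"jaw":1,"linear":[1.5,-0.4,2],"twist":0},{"jaw":1,"linear":[0,0,2],"twist":0},{"jaw":1,"linear":[0,0,0],"twist":0},{"jaw":1,"linear":[0,0,0],"twist":0}]' >/dev/null
python3 go.py '[.4915,-.2121,.084]'
```

```text
t 1.68 pos [ 0.4902 -0.2132  0.1886] delta tool cm [ 0.19  0.02 10.46] yaw_y -54.5 tilt 0.2 w 0.0868 gf 0.0 F [-0.29 -0.73  0.26] M [-0.03 -0.04 -0.06] q6 0.33
```

```bash
python3 -m pendant '[{"jaw":1,"linear":[0.1,0,2.5],"twist":0},{"jaw":1,"linear":[0.05,0,2.5],"twist":0},{"jaw":1,"linear":[0,0,2.5],"twist":0},{"jaw":1,"linear":[0,0,2],"twist":0},{"jaw":1,"linear":[0,0,0.9],"twist":0},{"jaw":1,"linear":[0,0,0],"twist":0},{"jaw":1,"linear":[0,0,0],"twist":0},{"jaw":1,"linear":[0,0,0],"twist":0}]' >/dev/null
python3 go.py '[.4915,-.2121,.084]'
python3 - <<'E'
from h import *
c,P,f=grab('side');cv2.imwrite('pics/s1.png',cv2.resize(c['color'][190:310,220:360],None,fx=4,fy=4,interpolation=cv2.INTER_CUBIC))
E
```

```text
t 2.35 pos [ 0.4931 -0.2141  0.087 ] delta tool cm [-0.01 -0.25  0.3 ] yaw_y -54.5 tilt 0.18 w 0.0869 gf 0.0 F [-0.25 -1.2  -0.28] M [-0.02 -0.08  0.01] q6 0.33
```

View pics/s1.png

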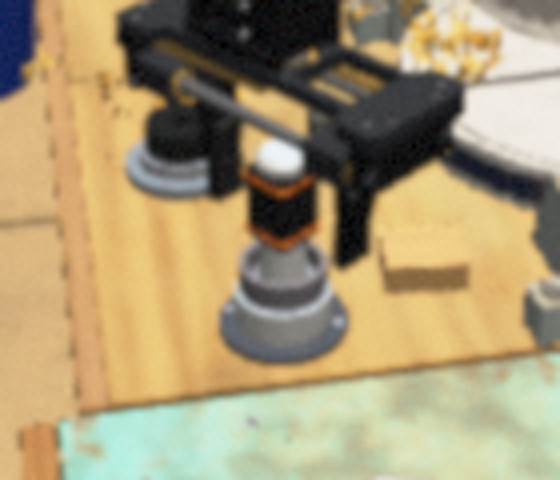

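The gauge stands between the open fingers (tips about (225,190) and (350,262), gauge at (283,210)). I'm closing now.

```bash
python3 -m pendant '[{"jaw":1,"linear":[0,-0.15,0.3],"twist":0},{"jaw":0.6,"linear":[0,0,0],"twist":0},{"jaw":0.3,"linear":[0,0,0],"twist":0},{"jaw":0.1,"linear":[0,0,0],"twist":0},{"jaw":0.1,"linear":[0,0,0],"twist":0},{"jaw":0.1,"linear":[0,0,0],"twist":0},{"jaw":0.1,"linear":[0,0,0],"twist":0},{"jaw":0.1,"linear":[0,0,0],"twist":0}]' 45
python3 go.py '[.4915,-.2121,.084]'
```

```text
time: 3.07
position: [0.4913, -0.2118, 0.0825]
tool_rot: [0.952, 0.305, -0.0, -0.0]
ft_force: [0.4, -0.4, -0.4]
grip_width: 0.0484
grip_force: 0.0
t 3.07 pos [ 0.4913 -0.2118  0.0825] delta tool cm [ 0.    0.04 -0.15] yaw_y -54.5 tilt 0.0 w 0.0484 gf 0.0 F [ 0.45 -0.42 -0.37] M [-0.03  0.03 -0.01] q6 0.33
```

```bash
python3 -m pendant '[{"jaw":0.1,"linear":[0,0,0],"twist":0},{"jaw":0.1,"linear":[0,0,0],"twist":0},{"jaw":0.1,"linear":[0,0,0],"twist":0},{"jaw":0.1,"linear":[0,0,0],"twist":0},{"jaw":0.1,"linear":[0,0,0],"twist":0},{"jaw":0.1,"linear":[0,0,0],"twist":0}]' 45
python3 go.py '[.4915,-.2121,.084]'
```

```text
time: 3.57
position: [0.4913, -0.2118, 0.0825]
tool_rot: [0.952, 0.305, 0.0, 0.0]
ft_force: [0.5, 0.2, 0.2]
grip_width: 0.0296
grip_force: 44.9
t 3.57 pos [ 0.4913 -0.2118  0.0825] delta tool cm [ 0.    0.04 -0.15] yaw_y -54.5 tilt 0.0 w 0.0296 gf 44.9 F [0.53 0.23 0.21] M [-0.01 -0.04 -0.06] q6 0.33
```

Gripped. Lift and carry toward the buffer.

```bash
python3 -m pendant '[{"jaw":0.1,"linear":[0,0,-0.5],"twist":0},{"jaw":0.1,"linear":[0,0,-1.5],"twist":0},{"jaw":0.1,"linear":[0,0,-2],"twist":0},{"jaw":0.1,"linear":[0,0,-2],"twist":0},{"jaw":0.1,"linear":[0,0,-1.5],"twist":0},{"jaw":0.1,"linear":[0,0,-0.5],"twist":0},{"jaw":0.1,"linear":[0,0,0],"twist":0}]'
python3 go.py '[.4544,-.0388,.15]'
```

```text
time: 4.15
position: [0.4918, -0.2122, 0.1638]
tool_rot: [0.952, 0.305, 0.001, 0.001]
ft_force: [0.5, -1.0, -2.4]
grip_width: 0.0298
grip_force: 44.9
t 4.15 pos [ 0.4918 -0.2122  0.1638] delta tool cm [  7.02 -16.29   1.35] yaw_y -54.5 tilt 0.16 w 0.0298 gf 44.9 F [ 0.53 -1.04 -2.37] M [-0.03 -0.1   0.04] q6 0.33
```

```bash
python3 -m pendant '[{"jaw":0.1,"linear":[0.6,-1.3,0],"twist":0},{"jaw":0.1,"linear":[1.3,-3,0],"twist":0},{"jaw":0.1,"linear":[1.6,-3.7,0],"twist":0},{"jaw":0.1,"linear":[1.6,-3.7,0],"twist":0},{"jaw":0.1,"linear":[1.3,-3,0.5],"twist":0},{"jaw":0.1,"linear":[0.6,-1.5,0.5],"twist":0},{"jaw":0.1,"linear":[0,0,0],"twist":7.1},{"jaw":0.1,"linear":[0,0,0],"twist":7.1},{"jaw":0.1,"linear":[0,0,0],"twist":7.1},{"jaw":0.1,"linear":[0,0,0],"twist":7.1},{"jaw":0.1,"linear":[0,0,0],"twist":7.1},{"jaw":0.1,"linear":[0,0,0],"twist":0}]'
python3 go.py '[.4544,-.0388,.15]'; python3 -m pendant '[{"jaw":0.1,"linear":[0,0,0],"twist":0},{"jaw":0.1,"linear":[0,0,0],"twist":0},{"jaw":0.1,"linear":[0,0,0],"twist":0}]'>/dev/null
python3 go.py '[.4544,-.0388,.15]'
python3 - <<'E'
from h import *
c,P,f=grab('side');np.save('side2.npy',P)
o=robot.get_obs()['position'];print(o.round(4))
uv=c['view']@np.array([*o[:2],o[2]-.03,1]);u,v=[int(x) for x in (uv[:2]/uv[2]*f+[c['cx'],c['cy']])];print(u,v)
cv2.imwrite('pics/s2.png',cv2.resize(c['color'][v-50:v+50,u-60:u+60],None,fx=5.5,fy=5.5,interpolation=cv2.INTER_CUBIC))
E
```

```text
time: 5.15
position: [0.4526, -0.0381, 0.1514]
tool_rot: [1.0, -0.001, -0.002, -0.001]
ft_force: [0.5, -0.1, -1.7]
grip_width: 0.0296
grip_force: 44.9
t 5.15 pos [ 0.4526 -0.0381  0.1514] delta tool cm [0.18 0.07 0.14] yaw_y -90.1 tilt 0.21 w 0.0296 gf 44.9 F [ 0.5  -0.06 -1.65] M [ 0.02 -0.04  0.05] q6 1.24
t 5.4 pos [ 0.4537 -0.039   0.1522] delta tool cm [ 0.07 -0.02  0.22] yaw_y -89.9 tilt 0.06 w 0.0292 gf 44.9 F [ 0.19 -0.93 -2.19] M [ 0.04  0.05 -0.02] q6 1.24
[ 0.4538 -0.0391  0.1523]
263 190
```

View pics/s2.png

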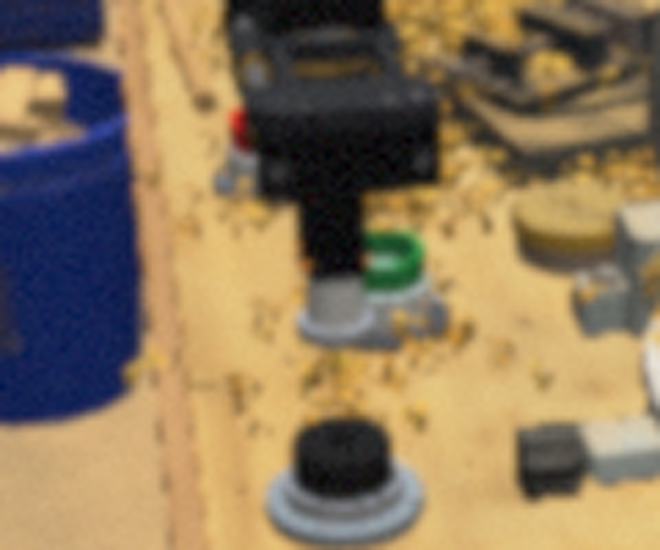

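Picture: foot at about (335,320), hanging above the buffer at (342,455); the yellow pin is lost against the wood. Fitting foot and neck axis from depth, and looking for the pin in the original pixels.

Run:
```python
from h import *
from scipy.optimize import least_squares
P=np.load('side2.npy').reshape(-1,3);o=robot.get_obs()['position']
near=np.hypot(P[:,0]-o[0],P[:,1]-o[1])<.03
for lo,hi in((.080,.0955),(.0955,.0985),(.0985,.107),(.107,.114),(.114,.121),(.121,.128)):
    q=P[near&(P[:,2]>lo)&(P[:,2]<hi)]
    if len(q)>3: print(lo,len(q),'x',q[:,0].min().round(4),q[:,0].max().round(4),'mid',((q.min(0)+q.max(0))/2).round(4),'med',np.median(q,0).round(4))
q=P[near&(P[:,2]>.092)&(P[:,2]<.107)]
for r in(.018,):
    R=least_squares(lambda a:np.hypot(q[:,0]-a[0],q[:,1]-a[1])-r,[o[0],o[1]],loss='soft_l1',f_scale=.001);print('foot',R.x.round(4),len(q))
q=P[near&(P[:,2]>.036)&(P[:,2]<.045)];print('pad side',len(q),q[:,2].min(),np.median(q,0).round(4),((q.min(0)+q.max(0))/2).round(4))
h,e=np.histogram(P[near][:,2],np.arange(.03,.14,.004));print(dict(zip(e.round(3).tolist(),h.tolist())))
```

```text
0.08 8 x 0.4383 0.4572 mid [ 0.4477 -0.0465  0.0881] med [ 0.4533 -0.0421  0.0863]
0.0955 8 x 0.4403 0.471 mid [ 0.4556 -0.0515  0.0976] med [ 0.4531 -0.0547  0.0978]
0.0985 60 x 0.4363 0.4703 mid [ 0.4533 -0.0446  0.1028] med [ 0.452  -0.0515  0.103 ]
0.107 29 x 0.4415 0.4669 mid [ 0.4542 -0.0475  0.1105] med [ 0.4531 -0.0501  0.1108]
0.114 26 x 0.4417 0.4637 mid [ 0.4527 -0.048   0.1172] med [ 0.4532 -0.0497  0.1176]
0.121 21 x 0.4422 0.4641 mid [ 0.4532 -0.0484  0.1246] med [ 0.4537 -0.049   0.1237]
foot [ 0.4545 -0.0379] 70
pad side 116 0.03602528441099773 [ 0.4541 -0.0404  0.038 ] [ 0.4545 -0.0397  0.0384]
{0.03: 26, 0.034: 87, 0.038: 58, 0.042: 0, 0.046: 0, 0.05: 0, 0.054: 0, 0.058: 0, 0.062: 0, 0.066: 0, 0.07: 0, 0.074: 0, 0.078: 3, 0.082: 1, 0.086: 3, 0.09: 0, 0.094: 7, 0.098: 22, 0.102: 36, 0.106: 16, 0.11: 18, 0.114: 15, 0.118: 16, 0.122: 13, 0.126: 4, 0.13: 3, 0.134: 20}
```

Gauge hangs straight, pin out, about 1 mm short in x. Correct and descend to just above the rubber.

```bash
python3 -m pendant '[{"jaw":0.1,"linear":[0.08,0,0.5],"twist":0},{"jaw":0.1,"linear":[0,0,1],"twist":0},{"jaw":0.1,"linear":[0,0,1],"twist":0},{"jaw":0.1,"linear":[0,0,0.7],"twist":0},{"jaw":0.1,"linear":[0,0,0.5],"twist":0},{"jaw":0.1,"linear":[0,0,0.5],"twist":0},{"jaw":0.1,"linear":[0,0,0.5],"twist":0},{"jaw":0.1,"linear":[0,0,0.3],"twist":0},{"jaw":0.1,"linear":[0,0,0],"twist":0},{"jaw":0.1,"linear":[0,0,0],"twist":0},{"jaw":0.1,"linear":[0,0,0],"twist":0}]'
python3 go.py '[.4544,-.0388,.0955]'
```

```text
time: 6.37
position: [0.4551, -0.0393, 0.1027]
tool_rot: [1.0, 0.0, 0.0, 0.0]
ft_force: [0.0, 0.1, -2.5]
grip_width: 0.0299
grip_force: 44.9
t 6.37 pos [ 0.4551 -0.0393  0.1027] delta tool cm [-0.07 -0.05  0.72] yaw_y -90.0 tilt 0.02 w 0.0299 gf 44.9 F [ 0.02  0.1  -2.49] M [ 0.02  0.05 -0.07] q6 1.24
```

```bash
python3 -m pendant '[{"jaw":0.1,"linear":[0,0,0.05],"twist":0},{"jaw":0.1,"linear":[0,0,0.05],"twist":0},{"jaw":0.1,"linear":[0,0,0.05],"twist":0},{"jaw":0.1,"linear":[0,0,0],"twist":0},{"jaw":0.1,"linear":[0,0,0],"twist":0}]'
python3 go.py '[.4544,-.0388,.0955]'
```

```text
time: 6.78
position: [0.4552, -0.0394, 0.1013]
tool_rot: [1.0, 0.0, 0.0, 0.0]
ft_force: [-0.5, -0.4, 0.5]
grip_width: 0.03
grip_force: 44.9
t 6.78 pos [ 0.4552 -0.0394  0.1013] delta tool cm [-0.08 -0.06  0.58] yaw_y -90.0 tilt 0.04 w 0.03 gf 44.9 F [-0.48 -0.35  0.48] M [0.04 0.01 0.  ] q6 1.24
```

Force rose with the pin tip at about z = 0.029–0.030, so it's in the well and on its floor. Continuing gently.

```bash
python3 -m pendant '[{"jaw":0.1,"linear":[0,0,0.07],"twist":0},{"jaw":0.1,"linear":[0,0,0.07],"twist":0},{"jaw":0.1,"linear":[0,0,0.07],"twist":0},{"jaw":0.1,"linear":[0,0,0.07],"twist":0},{"jaw":0.1,"linear":[0,0,0.07],"twist":0},{"jaw":0.1,"linear":[0,0,0],"twist":0}]'
python3 go.py '[.4544,-.0388,.0955]'
```

```text
time: 7.28
position: [0.4551, -0.0394, 0.0975]
tool_rot: [1.0, 0.0, 0.0, 0.0]
ft_force: [-0.8, -0.4, -0.3]
grip_width: 0.0298
grip_force: 44.9
t 7.28 pos [ 0.4551 -0.0394  0.0975] delta tool cm [-0.07 -0.06  0.2 ] yaw_y -90.0 tilt 0.02 w 0.0298 gf 44.9 F [-0.81 -0.38 -0.27] M [ 0.03 -0.13  0.01] q6 1.24
```

```bash
python3 -m pendant '[{"jaw":0.1,"linear":[0,0,0.05],"twist":0},{"jaw":0.1,"linear":[0,0,0.05],"twist":0},{"jaw":0.1,"linear":[0,0,0],"twist":0}]'
python3 go.py '[.4544,-.0388,.0955]'
```

```text
time: 7.53
position: [0.4551, -0.0394, 0.0965]
tool_rot: [1.0, 0.0, 0.0, 0.0]
ft_force: [1.0, -0.4, -0.6]
grip_width: 0.0299
grip_force: 44.9
t 7.53 pos [ 0.4551 -0.0394  0.0965] delta tool cm [-0.07 -0.06  0.1 ] yaw_y -90.0 tilt 0.02 w 0.0299 gf 44.9 F [ 0.98 -0.38 -0.61] M [ 0.01 -0.12 -0.02] q6 1.24
```

```bash
python3 -m pendant '[{"jaw":0.1,"linear":[0,0,0.05],"twist":0},{"jaw":0.1,"linear":[0,0,0],"twist":0},{"jaw":0.1,"linear":[0,0,0],"twist":0}]'
python3 go.py '[.4544,-.0388,.0955]'
```

```text
time: 7.78
position: [0.4551, -0.0393, 0.0961]
tool_rot: [1.0, 0.0, 0.0, 0.0]
ft_force: [1.0, -0.0, -0.6]
grip_width: 0.0297
grip_force: 44.9
t 7.78 pos [ 0.4551 -0.0393  0.0961] delta tool cm [-0.07 -0.05  0.06] yaw_y -90.0 tilt 0.02 w 0.0297 gf 44.9 F [ 0.98 -0.01 -0.59] M [ 0.   -0.11  0.05] q6 1.24
```

```bash
python3 -m pendant '[{"jaw":0.1,"linear":[0,0,0.05],"twist":0},{"jaw":0.1,"linear":[0,0,0.05],"twist":0},{"jaw":0.1,"linear":[0,0,0],"twist":0}]'
python3 go.py '[.4544,-.0388,.0955]'
```

```text
time: 8.03
position: [0.4551, -0.0393, 0.095]
tool_rot: [1.0, 0.0, 0.0, 0.0]
ft_force: [1.2, -0.4, 0.4]
grip_width: 0.0297
grip_force: 44.9
t 8.03 pos [ 0.4551 -0.0393  0.095 ] delta tool cm [-0.07 -0.05 -0.05] yaw_y -90.0 tilt 0.02 w 0.0297 gf 44.9 F [ 1.19 -0.39  0.43] M [-0.02 -0.15  0.02] q6 1.24
```

```bash
python3 -m pendant '[{"jaw":0.1,"linear":[0,0,0.05],"twist":0},{"jaw":0.1,"linear":[0,0,0],"twist":0},{"jaw":0.1,"linear":[0,0,0],"twist":0}]'
python3 go.py '[.4544,-.0388,.0955]'
```

```text
time: 8.28
position: [0.4551, -0.0393, 0.0945]
tool_rot: [1.0, 0.0, 0.0, 0.0]
ft_force: [1.2, 0.1, 0.9]
grip_width: 0.0297
grip_force: 44.9
t 8.28 pos [ 0.4551 -0.0393  0.0945] delta tool cm [-0.07 -0.05 -0.1 ] yaw_y -90.0 tilt 0.01 w 0.0297 gf 44.9 F [1.23 0.1  0.87] M [-0.07 -0.21 -0.01] q6 1.24
```

```bash
python3 -m pendant '[{"jaw":0.1,"linear":[0,0,0.05],"twist":0},{"jaw":0.1,"linear":[0,0,0],"twist":0},{"jaw":0.1,"linear":[0,0,0],"twist":0}]'
python3 go.py '[.4544,-.0388,.0955]'
```

```text
time: 8.53
position: [0.455, -0.0393, 0.094]
tool_rot: [1.0, 0.0, 0.0, 0.0]
ft_force: [0.9, 0.1, 0.7]
grip_width: 0.0299
grip_force: 44.9
t 8.53 pos [ 0.455  -0.0393  0.094 ] delta tool cm [-0.06 -0.05 -0.15] yaw_y -90.0 tilt 0.01 w 0.0299 gf 44.9 F [0.9  0.07 0.66] M [ 0.01 -0.21  0.04] q6 1.24
```

```bash
python3 -m pendant '[{"jaw":0.1,"linear":[0,0,0.05],"twist":0},{"jaw":0.1,"linear":[0,0,0],"twist":0},{"jaw":0.1,"linear":[0,0,0],"twist":0}]'
python3 go.py '[.4544,-.0388,.0955]'
```

```text
time: 8.78
position: [0.455, -0.0393, 0.0936]
tool_rot: [1.0, 0.0, 0.0, 0.0]
ft_force: [1.2, -0.1, 1.5]
grip_width: 0.0297
grip_force: 44.9
t 8.78 pos [ 0.455  -0.0393  0.0936] delta tool cm [-0.06 -0.05 -0.19] yaw_y -90.0 tilt 0.01 w 0.0297 gf 44.9 F [ 1.18 -0.11  1.47] M [-0.   -0.22 -0.  ] q6 1.24
```

```bash
python3 -m pendant '[{"jaw":0.1,"linear":[0,0,0.05],"twist":0},{"jaw":0.1,"linear":[0,0,0],"twist":0},{"jaw":0.1,"linear":[0,0,0],"twist":0}]'
python3 go.py '[.4544,-.0388,.0955]'
```

```text
time: 9.03
position: [0.4551, -0.0393, 0.0932]
tool_rot: [1.0, 0.0, 0.0, 0.0]
ft_force: [0.0, 0.0, 4.0]
grip_width: 0.0297
grip_force: 44.9
t 9.03 pos [ 0.4551 -0.0393  0.0932] delta tool cm [-0.07 -0.05 -0.23] yaw_y -90.0 tilt 0.02 w 0.0297 gf 44.9 F [0.04 0.02 3.99] M [ 0.04 -0.1  -0.  ] q6 1.24
```

```bash
python3 -m pendant '[{"jaw":0.1,"linear":[0,0,0.05],"twist":0},{"jaw":0.1,"linear":[0,0,0],"twist":0},{"jaw":0.1,"linear":[0,0,0],"twist":0}]'
python3 go.py '[.4544,-.0388,.0955]'
```

```text
time: 9.28
position: [0.4551, -0.0393, 0.0928]
tool_rot: [1.0, 0.0, 0.0, 0.0]
ft_force: [0.8, -0.2, 6.2]
grip_width: 0.0297
grip_force: 44.9
t 9.28 pos [ 0.4551 -0.0393  0.0928] delta tool cm [-0.07 -0.05 -0.27] yaw_y -90.0 tilt 0.02 w 0.0297 gf 44.9 F [ 0.78 -0.16  6.18] M [ 0.01 -0.06  0.01] q6 1.24
```

Foot is on the rubber; two more small steps to about 12–13 N net, then hold.

```bash
python3 -m pendant '[{"jaw":0.1,"linear":[0,0,0.05],"twist":0},{"jaw":0.1,"linear":[0,0,0.05],"twist":0},{"jaw":0.1,"linear":[0,0,0],"twist":0}]'
python3 go.py '[.4544,-.0388,.0955]'
```

```text
time: 9.53
position: [0.4551, -0.0393, 0.0921]
tool_rot: [1.0, 0.0, 0.0, 0.0]
ft_force: [-0.7, -1.0, 9.8]
grip_width: 0.0295
grip_force: 44.9
t 9.53 pos [ 0.4551 -0.0393  0.0921] delta tool cm [-0.07 -0.05 -0.34] yaw_y -90.0 tilt 0.03 w 0.0295 gf 44.9 F [-0.69 -0.96  9.81] M [ 0.04  0.08 -0.01] q6 1.24
```

```bash
python3 -m pendant '[{"jaw":0.1,"linear":[0,0,0],"twist":0},{"jaw":0.1,"linear":[0,0,0],"twist":0},{"jaw":0.1,"linear":[0,0,0],"twist":0}]'
python3 go.py '[.4544,-.0388,.0955]'
```

```text
time: 9.78
position: [0.4551, -0.0393, 0.0922]
tool_rot: [1.0, 0.0, 0.0, 0.0]
ft_force: [0.1, 0.5, 9.1]
grip_width: 0.0297
grip_force: 44.9
t 9.78 pos [ 0.4551 -0.0393  0.0922] delta tool cm [-0.07 -0.05 -0.33] yaw_y -90.0 tilt 0.04 w 0.0297 gf 44.9 F [0.07 0.47 9.06] M [0.01 0.05 0.04] q6 1.24
```

```bash
python3 -m pendant '[{"jaw":0.1,"linear":[0,0,0.03],"twist":0},{"jaw":0.1,"linear":[0,0,0],"twist":0},{"jaw":0.1,"linear":[0,0,0],"twist":0},{"jaw":0.1,"linear":[0,0,0],"twist":0},{"jaw":0.1,"linear":[0,0,0],"twist":0},{"jaw":0.1,"linear":[0,0,0],"twist":0},{"jaw":0.1,"linear":[0,0,0],"twist":0},{"jaw":0.1,"linear":[0,0,0],"twist":0}]'
python3 go.py '[.4544,-.0388,.0955]'
```

```text
time: 10.45
position: [0.4551, -0.0393, 0.092]
tool_rot: [1.0, 0.0, 0.0, 0.0]
ft_force: [-0.9, -1.2, 10.7]
grip_width: 0.0299
grip_force: 44.9
t 10.45 pos [ 0.4551 -0.0393  0.092 ] delta tool cm [-0.07 -0.05 -0.35] yaw_y -90.0 tilt 0.04 w 0.0299 gf 44.9 F [-0.93 -1.24 10.67] M [ 0.12  0.07 -0.03] q6 1.24
```

```bash
python3 -m pendant '[{"jaw":0.1,"linear":[0,0,0],"twist":0},{"jaw":0.1,"linear":[0,0,0],"twist":0},{"jaw":0.1,"linear":[0,0,0],"twist":0},{"jaw":0.1,"linear":[0,0,0],"twist":0},{"jaw":0.1,"linear":[0,0,0],"twist":0},{"jaw":0.1,"linear":[0,0,0],"twist":0},{"jaw":0.1,"linear":[0,0,0],"twist":0},{"jaw":0.1,"linear":[0,0,0],"twist":0},{"jaw":0.1,"linear":[0,0,0],"twist":0},{"jaw":0.1,"linear":[0,0,0],"twist":0}]'
python3 go.py '[.4544,-.0388,.0955]'
```

```text
time: 11.28
position: [0.4551, -0.0393, 0.092]
tool_rot: [1.0, 0.0, 0.0, 0.0]
ft_force: [-0.1, 0.5, 11.3]
grip_width: 0.0297
grip_force: 44.9
t 11.28 pos [ 0.4551 -0.0393  0.092 ] delta tool cm [-0.07 -0.05 -0.35] yaw_y -90.0 tilt 0.04 w 0.0297 gf 44.9 F [-0.08  0.53 11.32] M [0.11 0.15 0.02] q6 1.24
```

```bash
python3 -m pendant '[{"jaw":0.1,"linear":[0,0,-0.1],"twist":0},{"jaw":0.1,"linear":[0,0,-0.3],"twist":0},{"jaw":0.1,"linear":[0,0,-1],"twist":0},{"jaw":0.1,"linear":[0,0,-2],"twist":0},{"jaw":0.1,"linear":[0,0,-2.5],"twist":0},{"jaw":0.1,"linear":[0,0,-2],"twist":0},{"jaw":0.1,"linear":[0,0,-1],"twist":0},{"jaw":0.1,"linear":[0,0,0],"twist":0},{"jaw":0.1,"linear":[0,0,0],"twist":0},{"jaw":0.1,"linear":[0,0,0],"twist":0}]'
python3 go.py '[.4544,-.0388,.0955]'
```

```text
time: 12.12
position: [0.4536, -0.0389, 0.1791]
tool_rot: [1.0, 0.0, -0.002, -0.001]
ft_force: [-0.6, -0.1, -1.8]
grip_width: 0.0296
grip_force: 44.9
t 12.12 pos [ 0.4536 -0.0389  0.1791] delta tool cm [0.1  0.   8.36] yaw_y -90.0 tilt 0.19 w 0.0296 gf 44.9 F [-0.64 -0.1  -1.77] M [-0.02  0.03 -0.04] q6 1.24
```

Pressed about 13 N for 1.8 s. The contact heights put the depth near 9–10 mm, too close to call. I'll bring the gauge near the side camera at about its height to read the pin.

```bash
python3 -m pendant '[{"jaw":0.1,"linear":[0,1,-1],"twist":0},{"jaw":0.1,"linear":[0,2,-2],"twist":0},{"jaw":0.1,"linear":[-0.2,3,-2.5],"twist":0},{"jaw":0.1,"linear":[-0.2,3,-2.5],"twist":0},{"jaw":0.1,"linear":[-0.2,3,-2.5],"twist":0},{"jaw":0.1,"linear":[-0.2,3,-2.5],"twist":0},{"jaw":0.1,"linear":[-0.2,3,-2.5],"twist":0},{"jaw":0.1,"linear":[-0.2,3,-2.5],"twist":0},{"jaw":0.1,"linear":[-0.2,3,-2.5],"twist":0},{"jaw":0.1,"linear":[-0.2,3,-2.5],"twist":0},{"jaw":0.1,"linear":[-0.2,3,-2.5],"twist":0},{"jaw":0.1,"linear":[-0.2,3,-2.5],"twist":0}]' >/dev/null
python3 go.py '[.42,-.56,.585]'
```

```text
t 13.12 pos [ 0.4342 -0.3702  0.459 ] delta tool cm [ -1.46  18.93 -12.67] yaw_y -90.0 tilt 0.28 w 0.0299 gf 44.9 F [ 0.34 -0.69 -2.76] M [-0.01 -0.05  0.01] q6 0.67
```

```bash
python3 -m pendant '[{"jaw":0.1,"linear":[-0.2,3,-2],"twist":0},{"jaw":0.1,"linear":[-0.2,3,-2],"twist":0},{"jaw":0.1,"linear":[-0.2,3,-2],"twist":0},{"jaw":0.1,"linear":[-0.2,3,-2],"twist":0},{"jaw":0.1,"linear":[-0.2,2,-1.5],"twist":0},{"jaw":0.1,"linear":[0,1,-0.7],"twist":0},{"jaw":0.1,"linear":[0,0,0],"twist":0},{"jaw":0.1,"linear":[0,0,0],"twist":0},{"jaw":0.1,"linear":[0,0,0],"twist":0},{"jaw":0.1,"linear":[0,0,0],"twist":0}]' >/dev/null
python3 go.py '[.42,-.56,.585]'
python3 - <<'E'
from h import *
fs=[grab('side') for _ in range(12)];c,P,f=fs[0]
A=np.mean([x[0]['color'].astype(float) for x in fs],0);np.save('avg.npy',A)
D=np.array([x[0]['depth'] for x in fs]);np.save('dep.npy',np.nanmedian(np.where(D==0,np.nan,D),0))
o=robot.get_obs()['position'];print(o)
def pr(p):
    q=c['view']@np.array([*p,1]);return (q[:2]/q[2]*f+[c['cx'],c['cy']]).round(1),q[2]
for d in(.017,.0545,.0645,.0725):print(d,pr(o-[0,0,d]))
(u,v),_=pr(o-[0,0,.06]);u=int(u);v=max(int(v),40)
a=A[v-40:v+40,u-50:u+50].clip(0,255).astype(np.uint8);print('crop origin',u-50,v-40)
cv2.imwrite('pics/pin.png',cv2.resize(a,None,fx=7,fy=7,interpolation=cv2.INTER_NEAREST))
E
```

```text
t 13.95 pos [ 0.4253 -0.518   0.5607] delta tool cm [-0.54  4.19 -2.44] yaw_y -89.9 tilt 0.21 w 0.0298 gf 44.9 F [ 0.01 -0.21 -1.71] M [-0.    0.02 -0.02] q6 0.52
[ 0.42501169 -0.51928277  0.56229053]
0.017 (array([273.1,  31.2]), np.float64(0.4140287492227022))
0.0545 (array([274.1,  69.9]), np.float64(0.43205080592523587))
0.0645 (array([274.4,  79.7]), np.float64(0.4368566877125782))
0.0725 (array([274.6,  87.3]), np.float64(0.44070139314245205))
crop origin 224 35<stdin>:4: RuntimeWarning: All-NaN slice encountered
```

View pics/pin.png

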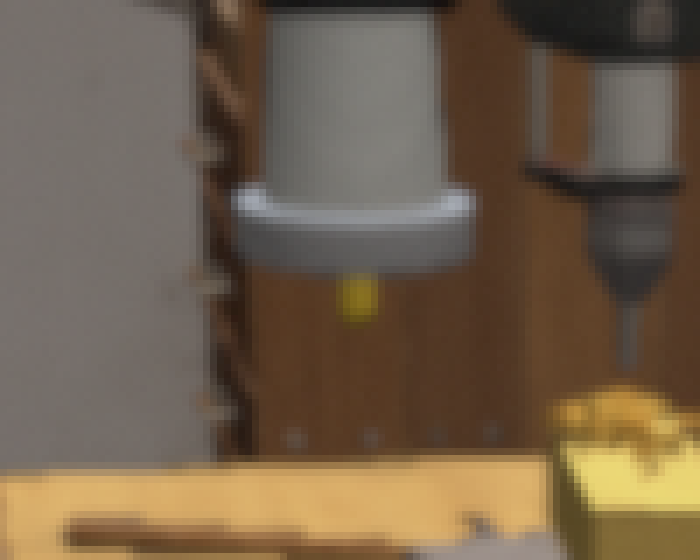

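Picture: foot spans columns 232–475 and its lower front edge is at row 272. The yellow pin shows at columns 342–377 with its tip at row 318, and no black is visible. I'll go closer for a more exact reading.

```bash
python3 -m pendant '[{"jaw":0.1,"linear":[0,1.5,-0.5],"twist":0},{"jaw":0.1,"linear":[-0.2,2.5,-0.8],"twist":0},{"jaw":0.1,"linear":[-0.4,2.5,-0.8],"twist":0},{"jaw":0.1,"linear":[-0.4,2.5,-0.8],"twist":0},{"jaw":0.1,"linear":[-0.4,2.5,-0.6],"twist":0},{"jaw":0.1,"linear":[0,1.5,-0.4],"twist":0},{"jaw":0.1,"linear":[0,0,0],"twist":0},{"jaw":0.1,"linear":[0,0,0],"twist":0},{"jaw":0.1,"linear":[0,0,0],"twist":0},{"jaw":0.1,"linear":[0,0,0],"twist":0},{"jaw":0.1,"linear":[0,0,0],"twist":0},{"jaw":0.1,"linear":[0,0,0],"twist":0}]' >/dev/null
cat > pin.py <<'E'
from h import *
import sys
fs=[grab('side') for _ in range(12)];c,P,f=fs[0]
A=np.mean([x[0]['color'].astype(float) for x in fs],0);np.save('avg.npy',A)
o=robot.get_obs()['position'];print(o.round(4),robot.get_obs()['time'])
def pr(p):
    q=c['view']@np.array([*p,1]);return (q[:2]/q[2]*f+[c['cx'],c['cy']]).round(1),q[2]
for d in(.0465,.0545,.0645):print(d,pr(o-[0,0,d]),'front',pr(o-[0,.018,d])[0])
(u,v),_=pr(o-[0,0,.055]);u=int(u);v=max(int(v),40)
a=A[v-40:v+40,u-50:u+50].clip(0,255).astype(np.uint8);print('crop origin',u-50,v-40)
cv2.imwrite(sys.argv[1],cv2.resize(a,None,fx=7,fy=7,interpolation=cv2.INTER_NEAREST))
E
python3 go.py '[.41,-.65,.60]'; python3 pin.py pics/pin2.png
```

```text
t 15.55 pos [ 0.4071 -0.6411  0.5964] delta tool cm [ 0.29  0.9  -0.35] yaw_y -89.9 tilt 0.57 w 0.0297 gf 44.9 F [-0.09 -0.69 -1.95] M [0.02 0.08 0.01] q6 0.42
[ 0.4065 -0.6422  0.5944] 16.15
0.0465 (array([270.5,  47.4]), np.float64(0.3042032304908224)) front [273.9  51.3]
0.0545 (array([270.9,  58.7]), np.float64(0.30804793592069624)) front [274.2  63.2]
0.0645 (array([271.3,  72.6]), np.float64(0.31285381770803855)) front [274.6  77.7]
crop origin 220 19
```

View pics/pin2.png

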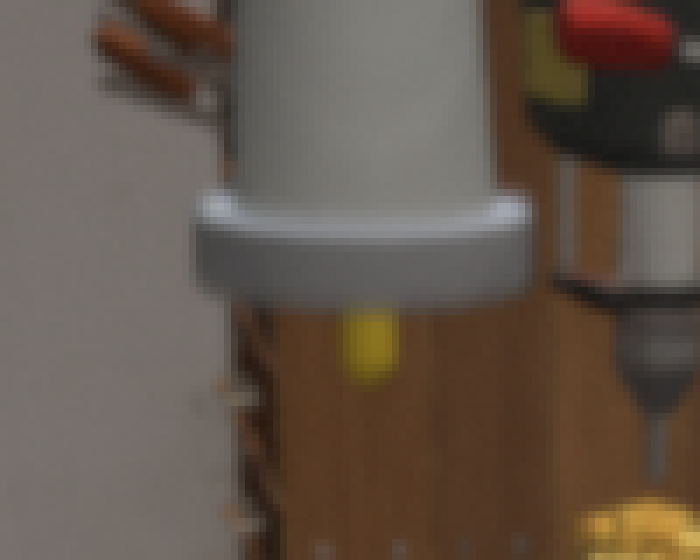

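Picture: foot spans columns 193–533, lower front edge at row ~306, yellow pin at columns 343–398, tip at row ~384. Now subpixel edges and a projection model.

```bash
cat > sub.py <<'E'
from h import *
from scipy.optimize import brentq,least_squares
A=np.load('avg.npy');c=cams.camera('side');f=200/np.tan(np.radians(c['fov_y'])/2);V=c['view']
o=robot.get_obs()['position']
def pr(p):
    p=np.atleast_2d(p);q=np.c_[p,np.ones(len(p))]@V.T;return q[:,:2]/q[:,2:]*f+[c['cx'],c['cy']]
r0=50
def edge(col,r0,r1,ch):  # half-level crossing, ch function image->signal
    s=ch[r0:r1,col];hi,lo=s[:3].mean(),s[-4:].mean();m=(hi+lo)/2
    k=np.where((s[:-1]-m)*(s[1:]-m)<=0)[0][0];return r0+k+(s[k]-m)/(s[k]-s[k+1])
yel=(A[...,2]+A[...,1])/2-A[...,0]     # yellow
blue=A[...,0]
print('pin cols yellow',yel[68,264:282].round().tolist())
for col in(272,273,274):print(col,'rows 56-80 yel',yel[56:80,col].round().tolist())
fe=[edge(k,56,70,blue) for k in (*range(258,266),*range(280,288))];print('front edge',np.round(fe,2))
def horiz(row,a,b):
    s=blue[row,a:b];return s.round().tolist()
tip=[edge(k,65,82,yel) for k in(271,272,273,274)];print('tip',np.round(tip,2))
# model: foot bottom circle at centre C (x,y,z), front envelope rows per col
th=np.linspace(0,2*np.pi,721);cols=np.array([*range(258,266),*range(280,288)])
def env(C):
    e=pr(np.c_[C[0]+.018*np.cos(th),C[1]+.018*np.sin(th),np.full(721,C[2])]);e=e[e[:,1]>np.median(e[:,1])]
    e=e[np.argsort(e[:,0])];return np.interp(cols,e[:,0],e[:,1])
for dy in(-.003,0,.003):
    R=least_squares(lambda a:env([a[0],o[1]+dy,a[1]])-fe,[o[0],o[2]-.0545],x_scale=.001,diff_step=1e-4)
    C=np.array([R.x[0],o[1]+dy,R.x[1]])
    L=brentq(lambda L:pr(C-[0,0,L])[0,1]-np.max(tip),-.02,.04)
    print(dy,'C',C.round(4),'rms',np.std(R.fun).round(2),'pin out mm',round(L*1e3,2),'tip col',pr(C-[0,0,L])[0])
E
python3 sub.py
```

```text
pin cols yellow [37.0, 36.0, 37.0, 38.0, 50.0, 67.0, 79.0, 86.0, 91.0, 95.0, 94.0, 89.0, 69.0, 45.0, 37.0, 37.0, 36.0, 33.0]
272 rows 56-80 yel [2.0, 2.0, 2.0, 2.0, 3.0, 9.0, 20.0, 41.0, 67.0, 86.0, 92.0, 92.0, 91.0, 91.0, 87.0, 79.0, 69.0, 57.0, 46.0, 38.0, 35.0, 36.0, 35.0, 36.0]
273 rows 56-80 yel [2.0, 2.0, 1.0, 2.0, 4.0, 9.0, 21.0, 42.0, 69.0, 89.0, 94.0, 95.0, 95.0, 93.0, 89.0, 81.0, 68.0, 57.0, 44.0, 37.0, 36.0, 35.0, 36.0, 35.0]
274 rows 56-80 yel [2.0, 2.0, 2.0, 2.0, 4.0, 9.0, 21.0, 41.0, 67.0, 89.0, 94.0, 95.0, 94.0, 94.0, 89.0, 78.0, 65.0, 51.0, 42.0, 36.0, 35.0, 37.0, 37.0, 36.0]
front edge [62.13 62.23 62.33 62.45 62.53 62.63 62.68 62.79 62.49 62.47 62.38 62.37
 62.29 62.24 62.08 61.81]
tip [72.45 72.51 72.37 72.04]
-0.003 C [ 0.4145 -0.6452  0.8153] rms 0.17 pin out mm 37.46 tip col [272.62702389  72.51421082]
0 C [ 0.4149 -0.6422  0.8136] rms 0.17 pin out mm 37.45 tip col [272.72178539  72.51421082]
0.003 C [ 0.4153 -0.6392  0.812 ] rms 0.17 pin out mm 37.44 tip col [272.79183503  72.51421082]
```

The mechanical and optical estimates both lie around 10 mm. I'll take settled frames and fit a rendered, blurred model of foot edge and pin.

```bash
cat > fit.py <<'E'
from h import *
from scipy.optimize import least_squares
from scipy.ndimage import gaussian_filter
N=16;fs=[];ps=[]
for _ in range(N):
    c=cams.camera('side');fs.append(c['color'].astype(float));ps.append(robot.get_obs()['position'])
A=np.mean(fs,0);o=np.mean(ps,0);print('pos',o.round(4),'spread',np.ptp(ps,axis=0).round(4),robot.get_obs()['time'])
f=200/np.tan(np.radians(c['fov_y'])/2);V=c['view'];cam=np.linalg.inv(V)[:3,3]
yel=(A[...,2]+A[...,1])/2-A[...,0]
def pr(p):
    p=np.atleast_2d(p);q=np.c_[p,np.ones(len(p))]@V.T;return q[:,:2]/q[:,2:]*f+[c['cx'],c['cy']]
C0=o-[0,0,.0545];u0,v0=pr(C0)[0];u0,v0=int(round(u0)),int(round(v0))
S=6;rows=np.arange(v0-2,v0+27);cols=np.arange(u0-12,u0+14)
gr,gc=np.meshgrid((np.arange(len(rows)*S)+.5)/S-.5+rows[0],(np.arange(len(cols)*S)+.5)/S-.5+cols[0],indexing='ij')
dirs=np.stack([(gc-c['cx'])/f,(gr-c['cy'])/f,np.ones_like(gc)],-1)@V[:3,:3]   # world rays (R^T d)
img=yel[rows[0]:rows[-1]+1,cols[0]:cols[-1]+1]
ang=np.linspace(0,2*np.pi,1441)
def render(a,tip):
    dx,dz,L,sig,wood,wg,pinv,pg,foot,b=a
    C=C0+[dx,0,dz];L=L*1e-3
    # foot: project underside ring, lower envelope per column
    e=pr(np.c_[C[0]+(.018-b)*np.cos(ang),C[1]+(.018-b)*np.sin(ang),np.full(1441,C[2])][np.sin(ang)<0]);e=e[np.argsort(e[:,0])]
    isfoot=gr<np.interp(gc,e[:,0],e[:,1])
    # pin silhouette: ray to vertical plane through axis facing camera
    n=cam-C;n[2]=0;n/=np.linalg.norm(n);t=((C-cam)@n)/(dirs@n);X=cam+t[...,None]*dirs-C
    s=np.abs(X@np.array([-n[1],n[0],0]));h=-X[...,2]          # h = below underside
    rad=np.where(h<L-tip,.003,.003*np.sqrt(np.clip(1-((h-L+tip)/tip)**2,0,1)));rad[h>L]=-1
    side=(X@np.array([-n[1],n[0],0]))/.003
    I=wood+wg*(gc-u0);I=np.where(s<rad,pinv+pg*side,I);I=np.where(isfoot,foot,I)
    I=gaussian_filter(I,sig*S);return I.reshape(len(rows),S,len(cols),S).mean((1,3))
for tip in(.003,.002,.001):
  for b in(0,.001):
    g=lambda p:(render([p[0]*1e-3,p[1]*1e-3,p[2],p[3],*p[4:9],b],tip)-img).ravel()
    R=least_squares(g,[0,0,10,1.2,36,0,94,0,2],diff_step=1e-2,x_scale=[.3,.3,.5,.3,5,1,5,5,3],loss='soft_l1',f_scale=5)
    print('tip',tip,'b',b,'L %.2f'%R.x[2],'dx dz %.2f %.2f sig %.2f'%(*R.x[:2],R.x[3]),'cost',R.cost.round(0))
np.save('img.npy',A)
E
python3 fit.py
```

```text
pos [ 0.4065 -0.6421  0.5944] spread [0.0001 0.0001 0.0001] 17.0
tip 0.003 b 0 L 12.47 dx dz 0.00 0.00 sig -1.68 cost 38441.0
tip 0.003 b 0.001 L 15.36 dx dz 0.00 -0.13 sig -0.68 cost 38442.0
tip 0.002 b 0 L 12.47 dx dz 0.00 0.00 sig -1.68 cost 38441.0
tip 0.002 b 0.001 L 15.36 dx dz 0.00 -0.13 sig -0.68 cost 38442.0
tip 0.001 b 0 L 12.47 dx dz 0.00 0.00 sig -1.68 cost 38441.0
tip 0.001 b 0.001 L 15.36 dx dz 0.00 -0.13 sig -0.68 cost 38442.0
```

```bash
sed -e "s/^N=16.*/c=cams.camera('side');A=np.load('img.npy');o=robot.get_obs()['position']/" -e "/^for _ in range(N)/d" -e "/^    c=cams.camera/d" -e "/^A=np.mean/d" -e "/^np.save/d" fit.py > fit2.py
python3 - <<'E'
s=open('fit2.py').read();i=s.index('for tip in')
s=s[:i]+'''from scipy.optimize import minimize
sc=np.array([.5e-3,.5e-3,1,.3,5,.5,10,10,5]);x0=np.array([0,0,10,1.2,36,0,94,0,2.])
for tip in(.003,.002,.001):
  for b in(0,.001):
    def g(p):
        a=x0+p*sc;a[3]=abs(a[3]);return (render([*a,b],tip)-img).ravel()
    J=lambda p:np.stack([(g(p+.1*e)-g(p-.1*e))/.2 for e in np.eye(9)],1)
    R=least_squares(g,np.zeros(9),jac=J,loss='soft_l1',f_scale=5);a=x0+R.x*sc
    print('tip',tip,'b',b,a.round(4).tolist(),'cost',R.cost.round(0),flush=True)
    if tip==.003 and b==0: 
        r=(g(R.x)).reshape(img.shape);print(img[::2,12].round().tolist(),r[::2,12].round().tolist())
'''
open('fit2.py','w').write(s)
E
python3 fit2.py
```

```text
tip 0.003 b 0 [0.0067, 0.0008, 10.0, -0.0513, 82.8057, 0.33, 94.0, 0.0, 80.1306] cost 38421.0
[81.0, 86.0, 84.0, 105.0, 117.0, 100.0, 92.0, 95.0, 105.0, 92.0, 64.0, 73.0, 83.0, 18.0, 10.0] [-1.0, -5.0, -4.0, -22.0, -34.0, -17.0, -9.0, -12.0, -22.0, -9.0, 18.0, 10.0, 0.0, 65.0, 73.0]
tip 0.003 b 0.001 [0.0059, -0.0007, 10.0, -0.2186, 82.8792, 0.3321, 94.0, 0.0, 80.1363] cost 38426.0
tip 0.002 b 0 [0.0067, 0.0008, 10.0, -0.0513, 82.8057, 0.33, 94.0, 0.0, 80.1306] cost 38421.0
tip 0.002 b 0.001 [0.0059, -0.0007, 10.0, -0.2186, 82.8792, 0.3321, 94.0, 0.0, 80.1363] cost 38426.0
tip 0.001 b 0 [0.0067, 0.0008, 10.0, -0.0513, 82.8057, 0.33, 94.0, 0.0, 80.1306] cost 38421.0
tip 0.001 b 0.001 [0.0059, -0.0007, 10.0, -0.2186, 82.8792, 0.3321, 94.0, 0.0, 80.1363] cost 38426.0
```

```bash
sed -i 's/q\[:,2:\]/q[:,2:3]/' fit2.py fit.py sub.py; python3 fit2.py; python3 sub.py | tail -3
```

```text
tip 0.003 b 0 [0.0004, -0.0007, 10.0901, 0.9448, 34.8254, -0.0301, 88.5467, 18.3813, 1.6001] cost 1970.0
[3.0, 2.0, 2.0, 8.0, 74.0, 89.0, 88.0, 85.0, 70.0, 40.0, 36.0, 36.0, 36.0, 36.0, 37.0] [-1.0, -0.0, 0.0, 1.0, -9.0, -3.0, -2.0, -0.0, -0.0, -2.0, -2.0, -1.0, -2.0, -2.0, -2.0]
tip 0.003 b 0.001 [0.0004, -0.0009, 9.8884, 0.9255, 34.8481, -0.0305, 88.5562, 18.936, 1.7112] cost 1936.0
tip 0.002 b 0 [0.0004, -0.0007, 9.8928, 0.9322, 34.8279, -0.0312, 88.4803, 18.9593, 1.7911] cost 2023.0
tip 0.002 b 0.001 [0.0003, -0.0009, 9.6574, 0.9453, 34.8603, -0.029, 88.7024, 21.3082, 1.7794] cost 2043.0
tip 0.001 b 0 [0.0004, -0.0007, 9.822, 0.9252, 34.7383, -0.032, 88.0065, 17.3559, 1.6378] cost 2273.0
tip 0.001 b 0.001 [0.0004, -0.0009, 9.5588, 0.9215, 34.7857, -0.0307, 87.9748, 19.5228, 1.6936] cost 2234.0
-0.003 C [ 0.4061 -0.6451  0.5407] rms 0.06 pin out mm 10.16 tip col [271.24921834  72.51421082]
0 C [ 0.4065 -0.6421  0.5402] rms 0.06 pin out mm 10.23 tip col [271.2700915   72.51421082]
0.003 C [ 0.4069 -0.6391  0.5396] rms 0.06 pin out mm 10.29 tip col [271.29062219  72.51421082]
```

Still about 10.0 mm, so I'll take a closer, lower-elevation view to sharpen it.

```bash
python3 -m pendant '[{"jaw":0.1,"linear":[-1.2,0.7,-0.5],"twist":0},{"jaw":0.1,"linear":[-1.8,1.1,-0.8],"twist":0},{"jaw":0.1,"linear":[-1.8,1.1,-0.8],"twist":0},{"jaw":0.1,"linear":[-1.4,0.9,-0.7],"twist":0},{"jaw":0.1,"linear":[0,0,0],"twist":0},{"jaw":0.1,"linear":[0,0,0],"twist":0},{"jaw":0.1,"linear":[0,0,0],"twist":0},{"jaw":0.1,"linear":[0,0,0],"twist":0},{"jaw":0.1,"linear":[0,0,0],"twist":0},{"jaw":0.1,"linear":[0,0,0],"twist":0},{"jaw":0.1,"linear":[0,0,0],"twist":0},{"jaw":0.1,"linear":[0,0,0],"twist":0}]' >/dev/null
python3 go.py '[.345,-.68,.622]'; sed -i 's#pin2#pin3#' pin.py; python3 pin.py pics/pin3.png; cp avg.npy img.npy
python3 - <<'E'
s=open('fit2.py').read().replace('v0-2,v0+27','max(v0-4,0),v0+30').replace('(.003,.002,.001)','(.003,.002)').replace('u0-12,u0+14','u0-14,u0+16')
open('fit3.py','w').write(s)
E
python3 fit3.py
```

```text
t 18.15 pos [ 0.3386 -0.6681  0.6114] delta tool cm [ 0.65  1.21 -1.04] yaw_y -89.9 tilt 0.99 w 0.0297 gf 44.9 F [-0.66 -0.05 -3.11] M [ 0.04  0.03 -0.01] q6 0.32
[ 0.338  -0.6684  0.6115] 18.75
0.0465 (array([165.9,  26.1]), np.float64(0.259337425181947)) front [163.2  29.4]
0.0545 (array([167.8,  39.7]), np.float64(0.2631821306118209)) front [165.3  43.8]
0.0645 (array([170.1,  56.2]), np.float64(0.2679880123991632)) front [167.9  61.2]
crop origin 117 0
tip 0.003 b 0 [0.001, -0.0006, 10.7272, 1.0809, -7.2648, -0.003, 91.9695, 9.4494, 1.9767] cost 1110.0
[2.0, 2.0, 2.0, 2.0, 9.0, 48.0, 47.0, 38.0, 29.0, 17.0, 1.0, -6.0, -7.0, -8.0, -7.0, -7.0, -9.0] [-0.0, -0.0, 0.0, 0.0, 5.0, -1.0, 1.0, 0.0, -0.0, 0.0, 1.0, -0.0, 0.0, 0.0, -0.0, 0.0, 1.0]
tip 0.003 b 0.001 [0.001, -0.0008, 10.5822, 1.0818, -7.2623, -0.0031, 92.0217, 9.4344, 1.9868] cost 1115.0
tip 0.002 b 0 [0.001, -0.0006, 10.5134, 1.0846, -7.3008, -0.0046, 91.7348, 9.4762, 1.9824] cost 1464.0
tip 0.002 b 0.001 [0.001, -0.0007, 10.3812, 1.0801, -7.2837, -0.0041, 91.782, 9.2797, 2.0014] cost 1461.0
```

View pics/pin3.png

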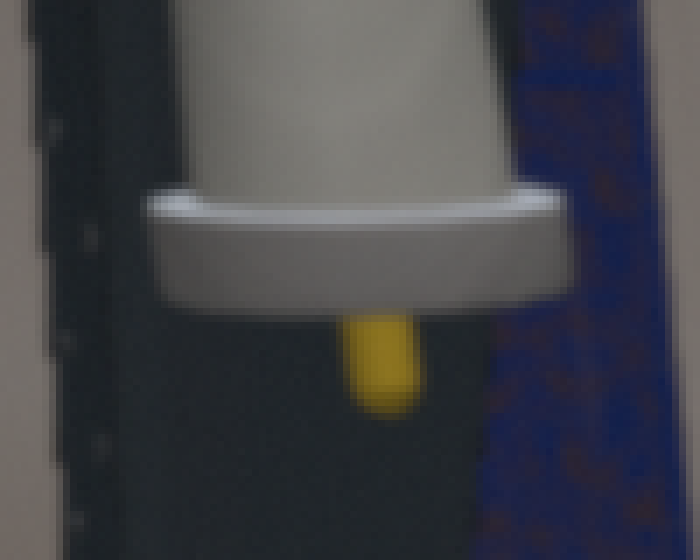

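Picture: foot lower edge at row ~312, pin tip at row ~414, no black visible. The wrist is tilted about 1° at the edge of its reach, so I'll add that tilt to the model.

```bash
python3 - <<'E'
s=open('fit3.py').read()
s=s.replace("V=c['view'];cam","""V=c['view']
from scipy.spatial.transform import Rotation as Rt
M=Rt.from_quat(robot.get_obs()['tool_rot']).as_matrix();z=-M[:,2];print('axis',z.round(4))
G=Rt.align_vectors([z],[[0,0,1]])[0].as_matrix();T=np.eye(4);T[:3,:3]=G;T[:3,3]=o-G@o;V=V@T;cam""")
open('fit3.py','w').write(s)
E
python3 fit3.py; python3 go.py '[.4544,-.0388,.16]'
```

```text
axis [-0.0087  0.015   0.9998]
tip 0.003 b 0 [0.0006, -0.0008, 10.3829, 1.0766, -7.2802, -0.001, 91.8507, 9.5301, 1.9735] cost 1093.0
[2.0, 2.0, 2.0, 2.0, 9.0, 48.0, 47.0, 38.0, 29.0, 17.0, 1.0, -6.0, -7.0, -8.0, -7.0, -7.0, -9.0] [-0.0, -0.0, 0.0, -0.0, 4.0, -1.0, 2.0, 1.0, 0.0, 0.0, 1.0, -0.0, 0.0, 0.0, -0.0, 0.0, 1.0]
tip 0.003 b 0.001 [0.0006, -0.0009, 10.2534, 1.0788, -7.2834, -0.0017, 91.8964, 9.5028, 1.9782] cost 1094.0
tip 0.002 b 0 [0.0006, -0.0008, 10.1928, 1.0815, -7.3212, -0.0034, 91.5556, 9.5533, 1.9774] cost 1474.0
tip 0.002 b 0.001 [0.0006, -0.0009, 10.0663, 1.0785, -7.319, -0.004, 91.6041, 9.7581, 1.959] cost 1483.0
t 18.85 pos [ 0.338  -0.6684  0.6115] delta tool cm [ 11.26 -63.63  44.3 ] yaw_y -90.0 tilt 1.0 w 0.0297 gf 44.9 F [-0.65 -0.39 -2.35] M [ 0.02  0.01 -0.01] q6 0.32
```

Optics say 10.0–10.4 mm, which is too tight. I'll go back to the buffer and check mechanically: touch the braked pin lightly (below the 2 N it takes to move it) on the flat rubber beside the well, and compare with the foot's known contact height.

```bash
python3 -m pendant '[{"jaw":0.1,"linear":[0.2,-1.2,0.9],"twist":0},{"jaw":0.1,"linear":[0.4,-2.4,1.8],"twist":0},{"jaw":0.1,"linear":[0.5,-3.2,2.2],"twist":0},{"jaw":0.1,"linear":[0.5,-3.2,2.2],"twist":0},{"jaw":0.1,"linear":[0.5,-3.2,2.2],"twist":0},{"jaw":0.1,"linear":[0.5,-3.2,2.2],"twist":0},{"jaw":0.1,"linear":[0.5,-3.2,2.2],"twist":0},{"jaw":0.1,"linear":[0.5,-3.2,2.2],"twist":0},{"jaw":0.1,"linear":[0.5,-3.2,2.2],"twist":0},{"jaw":0.1,"linear":[0.5,-3.2,2.2],"twist":0},{"jaw":0.1,"linear":[0.5,-3.2,2.2],"twist":0},{"jaw":0.1,"linear":[0.5,-3.2,2.2],"twist":0}]' >/dev/null
python3 go.py '[.440,-.0393,.15]'
```

```text
t 19.85 pos [ 0.3961 -0.3144  0.3593] delta tool cm [  4.18 -27.85  20.52] yaw_y -90.0 tilt 1.08 w 0.03 gf 44.9 F [ 0.89  0.2  -2.62] M [ 0.06 -0.06  0.03] q6 0.68
```

```bash
python3 -m pendant '[{"jaw":0.1,"linear":[0.5,-3.2,2.3],"twist":0},{"jaw":0.1,"linear":[0.5,-3.2,2.3],"twist":0},{"jaw":0.1,"linear":[0.5,-3.2,2.3],"twist":0},{"jaw":0.1,"linear":[0.5,-3.2,2.3],"twist":0},{"jaw":0.1,"linear":[0.5,-3.2,2.3],"twist":0},{"jaw":0.1,"linear":[0.5,-3.2,2.3],"twist":0},{"jaw":0.1,"linear":[0.5,-3.2,2.3],"twist":0},{"jaw":0.1,"linear":[0.2,-2,1.5],"twist":0},{"jaw":0.1,"linear":[0,-1,0.8],"twist":0},{"jaw":0.1,"linear":[0,0,0],"twist":0},{"jaw":0.1,"linear":[0,0,0],"twist":0},{"jaw":0.1,"linear":[0,0,0],"twist":0}]' >/dev/null
python3 go.py '[.440,-.0393,.15]'; python3 -c "
from rig import robot
from scipy.spatial.transform import Rotation as R
print(R.from_quat(robot.get_obs()['tool_rot']).as_matrix().round(4),robot.get_obs()['q'])"
```

```text
t 20.85 pos [ 0.436  -0.066   0.1731] delta tool cm [ 0.37 -2.71  2.27] yaw_y -90.0 tilt 1.15 w 0.0302 gf 44.9 F [-0.74 -1.01 -2.37] M [ 0.03  0.03 -0.04] q6 1.18
[[ 9.999e-01 -1.000e-04  1.150e-02]
 [ 1.000e-04 -9.999e-01 -1.650e-02]
 [ 1.150e-02  1.650e-02 -9.998e-01]] [-0.39731026  0.39089111  1.95867645 -0.01544547  0.77510554  1.18447099]
```

```bash
python3 go.py '[.4393,-.0382,.1065]'
```

```text
t 20.85 pos [ 0.436  -0.066   0.1731] delta tool cm [ 0.25 -2.89  6.62] yaw_y -90.0 tilt 1.15 w 0.0302 gf 44.9 F [-0.74 -1.01 -2.37] M [ 0.03  0.03 -0.04] q6 1.18
```

```bash
python3 -m pendant '[{"jaw":0.1,"linear":[0.1,-1.4,0.3],"twist":0},{"jaw":0.1,"linear":[0.15,-1.5,0.8],"twist":0},{"jaw":0.1,"linear":[0,0,1.5],"twist":0},{"jaw":0.1,"linear":[0,0,1.5],"twist":0},{"jaw":0.1,"linear":[0,0,1],"twist":0},{"jaw":0.1,"linear":[0,0,0.8],"twist":0},{"jaw":0.1,"linear":[0,0,0.5],"twist":0},{"jaw":0.1,"linear":[0,0,0.2],"twist":0},{"jaw":0.1,"linear":[0,0,0],"twist":0},{"jaw":0.1,"linear":[0,0,0],"twist":0},{"jaw":0.1,"linear":[0,0,0],"twist":0}]' >/dev/null
cat > av.py <<'E'
from rig import robot,cams
import numpy as np
p=[];F=[]
for _ in range(6):
    cams.camera('top');o=robot.get_obs();p.append(o['position']);F.append(o['ft_force'])
print(round(o['time'],2),(np.mean(p,0)*1e3).round(2),np.mean(F,0).round(2),'sd',np.std(F,0)[2].round(2))
E
python3 go.py '[.4393,-.0382,.1065]';python3 av.py
```

```text
t 21.77 pos [ 0.4383 -0.0371  0.1063] delta tool cm [ 0.1   0.11 -0.02] yaw_y -90.0 tilt 1.06 w 0.0296 gf 44.9 F [-0.54  0.04 -2.84] M [-0.    0.05  0.01] q6 1.26
22.07 [438.06 -36.92 106.14] [-0.19  0.32 -2.23] sd 0.44
```

```bash
python3 -m pendant '[{"jaw":0.1,"linear":[0.05,0.05,0.05],"twist":0},{"jaw":0.1,"linear":[0,0,0.06],"twist":0},{"jaw":0.1,"linear":[0,0,0],"twist":0},{"jaw":0.1,"linear":[0,0,0],"twist":0}]' >/dev/null; python3 av.py
```

```text
22.7 [438.31 -37.37 104.66] [ 0.01 -0.04 -2.62] sd 0.56
```

```bash
python3 -m pendant '[{"jaw":0.1,"linear":[0,0,0.02],"twist":0},{"jaw":0.1,"linear":[0,0,0],"twist":0}]' >/dev/null; python3 av.py
```

```text
23.17 [438.34 -37.39 104.51] [-0.33  0.17 -2.29] sd 0.42
```

```bash
python3 -m pendant '[{"jaw":0.1,"linear":[0,0,0.02],"twist":0},{"jaw":0.1,"linear":[0,0,0],"twist":0}]' >/dev/null; python3 av.py
```

```text
23.63 [438.34 -37.39 104.32] [ 0.03 -0.01 -1.62] sd 0.44
```

```bash
python3 -m pendant '[{"jaw":0.1,"linear":[0,0,0.01],"twist":0},{"jaw":0.1,"linear":[0,0,0],"twist":0}]' >/dev/null; python3 av.py
```

```text
24.1 [438.35 -37.4  104.21] [ 0.29  0.23 -1.24] sd 0.43
```

Light contact came at TCP z = 104.4 mm, against 94.2 mm for the foot. The pin is about 10.2 mm out, which agrees with the optics, so it sank at least 10 mm and goes in the green cup.

```bash
python3 -m pendant '[{"jaw":0.1,"linear":[0,0,-1],"twist":0},{"jaw":0.1,"linear":[0,0,-2],"twist":0},{"jaw":0.1,"linear":[0,0,-2],"twist":0},{"jaw":0.1,"linear":[0,0,-1],"twist":0},{"jaw":0.1,"linear":[0,0,0],"twist":0},{"jaw":0.1,"linear":[0,0,0],"twist":0}]' >/dev/null; python3 go.py '[.4963,.1478,.14]'
```

```text
t 24.6 pos [ 0.4379 -0.0365  0.1644] delta tool cm [  5.82 -18.47   2.21] yaw_y -90.0 tilt 1.05 w 0.0298 gf 44.9 F [-0.81 -0.19 -2.03] M [ 0.03 -0.    0.02] q6 1.25
```

```bash
python3 -m pendant '[{"jaw":0.1,"linear":[0.5,-1.5,0],"twist":0},{"jaw":0.1,"linear":[0.9,-2.7,0],"twist":0},{"jaw":0.1,"linear":[1,-3.2,0.2],"twist":0},{"jaw":0.1,"linear":[1,-3.2,0.4],"twist":0},{"jaw":0.1,"linear":[1,-3.2,0.5],"twist":0},{"jaw":0.1,"linear":[0.9,-2.9,0.5],"twist":0},{"jaw":0.1,"linear":[0.5,-1.8,0.4],"twist":0},{"jaw":0.1,"linear":[0,0,0],"twist":0},{"jaw":0.1,"linear":[0,0,0],"twist":0},{"jaw":0.1,"linear":[0,0,0],"twist":0}]' >/dev/null; python3 go.py '[.4963,.1478,.0825]'
python3 - <<'E'
from h import *
o=robot.get_obs()['position']
Q=[]
for _ in range(3):
    c,P,f=grab('side');Q.append(P.reshape(-1,3))
P=np.concatenate(Q);near=np.hypot(P[:,0]-o[0],P[:,1]-o[1])<.035;z0=o[2]-.0545
for lo,hi in((z0,z0+.009),(z0+.01,z0+.025)):
    q=P[near&(P[:,2]>lo)&(P[:,2]<hi)];print(len(q),((q.min(0)+q.max(0))/2).round(4),np.percentile(q,[3,97],0)[:,0].round(4))
q=P[near&(P[:,2]>.036)&(P[:,2]<.05)];print('cup',np.percentile(q,[1,99],0)[:,0].round(4),len(q))
E
```

```text
t 25.43 pos [0.4948 0.1477 0.1408] delta tool cm [ 0.11 -0.1   5.83] yaw_y -90.0 tilt 0.96 w 0.0298 gf 44.9 F [ 0.07 -0.54 -2.25] M [-0.01  0.03 -0.01] q6 1.67
132 [0.4956 0.1383 0.0908] [0.478  0.5121]
134 [0.496  0.1391 0.1039] [0.4836 0.5075]
cup [0.4727 0.5209] 305
```

```bash
python3 -m pendant '[{"jaw":0.1,"linear":[0.1,-0.1,0.5],"twist":0},{"jaw":0.1,"linear":[0,0,1],"twist":0},{"jaw":0.1,"linear":[0,0,1],"twist":0},{"jaw":0.1,"linear":[0,0,0.7],"twist":0},{"jaw":0.1,"linear":[0,0,0.5],"twist":0},{"jaw":0.1,"linear":[0,0,0.5],"twist":0},{"jaw":0.1,"linear":[0,0,0.5],"twist":0},{"jaw":0.1,"linear":[0,0,0.4],"twist":0},{"jaw":0.1,"linear":[0,0,0],"twist":0},{"jaw":0.1,"linear":[0,0,0],"twist":0}]' >/dev/null; python3 go.py '[.4963,.1478,.0825]'
```

```text
t 26.42 pos [0.4973 0.1485 0.0907] delta tool cm [-0.11  0.05  0.82] yaw_y -90.0 tilt 0.99 w 0.0302 gf 44.9 F [-0.37 -0.47 -2.16] M [ 0.02 -0.03  0.03] q6 1.67
```

```bash
python3 -m pendant '[{"jaw":0.1,"linear":[0,0,0.1],"twist":0},{"jaw":0.1,"linear":[0,0,0.1],"twist":0},{"jaw":0.1,"linear":[0,0,0.1],"twist":0},{"jaw":0.1,"linear":[0,0,0.1],"twist":0},{"jaw":0.1,"linear":[0,0,0],"twist":0},{"jaw":0.1,"linear":[0,0,0],"twist":0}]' >/dev/null; python3 go.py '[.4963,.1478,.0825]'
```

```text
t 26.92 pos [0.4975 0.1484 0.0869] delta tool cm [-0.12  0.05  0.44] yaw_y -90.0 tilt 1.0 w 0.0296 gf 44.9 F [ 0.31  0.02 -2.57] M [0.02 0.03 0.04] q6 1.67
```

```bash
python3 -m pendant '[{"jaw":0.1,"linear":[-0.1,0.05,0.1],"twist":0},{"jaw":0.1,"linear":[0,0,0.1],"twist":0},{"jaw":0.1,"linear":[0,0,0.1],"twist":0},{"jaw":0.1,"linear":[0,0,0.05],"twist":0},{"jaw":0.1,"linear":[0,0,0],"twist":0},{"jaw":0.1,"linear":[0,0,0],"twist":0}]' >/dev/null; python3 go.py '[.4963,.1478,.0825]'
```

```text
t 27.42 pos [0.4965 0.1478 0.0833] delta tool cm [-0.02  0.    0.08] yaw_y -90.0 tilt 0.99 w 0.0298 gf 44.9 F [-0.03 -0.24 -2.79] M [0.06 0.05 0.03] q6 1.67
```

```bash
python3 -m pendant '[{"jaw":0.1,"linear":[0,0,0.03],"twist":0},{"jaw":0.1,"linear":[0,0,0.03],"twist":0},{"jaw":0.1,"linear":[0,0,0],"twist":0},{"jaw":0.1,"linear":[0,0,0],"twist":0}]' >/dev/null; python3 go.py '[.4963,.1478,.0825]'
```

```text
t 27.75 pos [0.4965 0.1478 0.0828] delta tool cm [-0.02 -0.    0.03] yaw_y -90.0 tilt 1.0 w 0.0298 gf 44.9 F [ 0.28  0.77 -2.27] M [ 0.1  -0.03 -0.02] q6 1.67
```

```bash
python3 -m pendant '[{"jaw":0.1,"linear":[0,0,0.03],"twist":0},{"jaw":0.1,"linear":[0,0,0.02],"twist":0},{"jaw":0.1,"linear":[0,0,0],"twist":0},{"jaw":0.1,"linear":[0,0,0],"twist":0}]' >/dev/null; python3 go.py '[.4963,.1478,.0825]'
```

```text
t 28.08 pos [0.4965 0.1478 0.0827] delta tool cm [-0.02 -0.    0.02] yaw_y -90.0 tilt 1.0 w 0.0295 gf 44.9 F [-1.3   0.26  2.29] M [ 0.01  0.27 -0.  ] q6 1.67
```

```bash
python3 -m pendant '[{"jaw":0.36,"linear":[0,0,0],"twist":0},{"jaw":0.4,"linear":[0,0,0],"twist":0},{"jaw":0.5,"linear":[0,0,0],"twist":0},{"jaw":0.7,"linear":[0,0,0],"twist":0},{"jaw":0.9,"linear":[0,0,0],"twist":0},{"jaw":1,"linear":[0,0,0],"twist":0},{"jaw":1,"linear":[0,0,0],"twist":0},{"jaw":1,"linear":[0,0,0],"twist":0},{"jaw":1,"linear":[0,0,0],"twist":0},{"jaw":1,"linear":[0,0,0],"twist":0},{"jaw":1,"linear":[0,0,0],"twist":0},{"jaw":1,"linear":[0,0,0],"twist":0}]' >/dev/null; python3 go.py '[.4963,.1478,.0825]'
```

```text
t 29.08 pos [0.4965 0.1478 0.0823] delta tool cm [-0.02  0.   -0.02] yaw_y -90.0 tilt 1.0 w 0.0859 gf 0.0 F [-0.67  0.19  0.02] M [ 0.06 -0.02  0.01] q6 1.67
```

Seated with a clear contact force, then released. Backing straight up and checking.

```bash
python3 -m pendant '[{"jaw":1,"linear":[0,0,-0.5],"twist":0},{"jaw":1,"linear":[0,0,-1.5],"twist":0},{"jaw":1,"linear":[0,0,-2],"twist":0},{"jaw":1,"linear":[0,0,-3],"twist":0},{"jaw":1,"linear":[0,0,-3],"twist":0},{"jaw":1,"linear":[0,0,-3],"twist":0},{"jaw":1,"linear":[0,0,-2],"twist":0},{"jaw":1,"linear":[0,0,0],"twist":0},{"jaw":1,"linear":[0,0,0],"twist":0},{"jaw":1,"linear":[0,0,0],"twist":0}]' >/dev/null; python3 go.py '[.4963,.1478,.0825]'
python3 - <<'E'
from h import *
c,P,f=grab('side');cv2.imwrite('pics/end.png',cv2.resize(c['color'][110:290,200:380],None,fx=3.3,fy=3.3,interpolation=cv2.INTER_CUBIC))
q=P.reshape(-1,3);q=q[np.hypot(q[:,0]-.4965,q[:,1]-.147)<.025]
for lo,hi in((.05,.06),(.065,.085),(.09,.105),(.107,.125)):
    s=q[(q[:,2]>lo)&(q[:,2]<hi)]
    if len(s):print(lo,len(s),((s.min(0)+s.max(0))/2).round(4),s[:,2].max().round(4))
E
```

```text
t 29.92 pos [0.4943 0.15   0.2318] delta tool cm [ 9.000e-02 -1.000e-02  1.493e+01] yaw_y -90.0 tilt 0.97 w 0.0871 gf 0.0 F [-0.11 -0.9  -0.01] M [0.06 0.02 0.01] q6 1.67
0.05 26 [0.497  0.1374 0.0554] 0.0597
0.065 71 [0.4965 0.1424 0.0752] 0.0849
0.09 54 [0.497  0.1405 0.0978] 0.105
0.107 57 [0.4971 0.1419 0.1128] 0.1184
```

View pics/end.png

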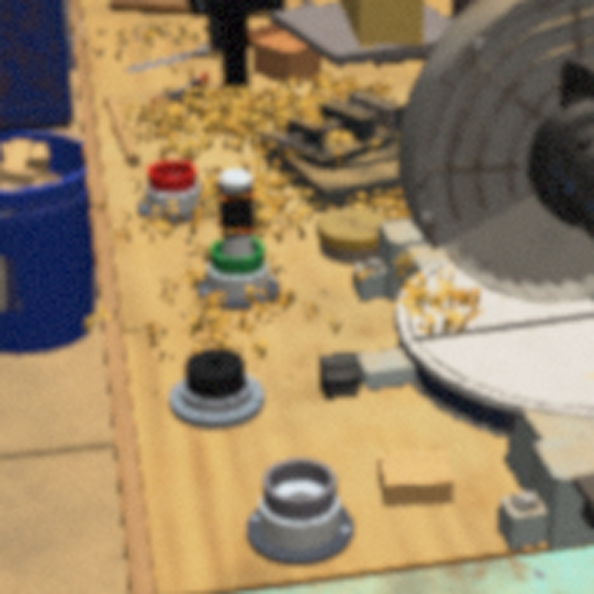

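The gauge stands upright and fully down in the green cup at about (237,215), with its cap top at z = 0.118 m. The gripper is clear and the bystanders are undisturbed.

```bash
python3 -c "
from rig import robot
print(robot.hand_in())"
```

```text
the job is handed in; nothing more can be done
None
```

The gauge was pressed on the buffer at about 13 N for nearly 2 s and the pin sank about 10.2 mm, so I parked it upright, fully down and released in the green cup and handed the job in; that is only just over the 10 mm limit (camera fits ran 9.6–10.7 mm, a light touch of the pin on the rubber gave about 10.2 mm), so the choice of green is likely but not certain.

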